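Weigh-check a capacitor on the beam scale

ROBOT

A 6-joint arm with a two-finger parallel gripper is mounted at the origin on the work surface. World frame = base frame: x ahead of the robot, y to its left, z up, the work surface at z = 0. Lengths are in m, angles in rad, forces in N, time in s.
With the tool pointing down it reaches from about 0.375 to 0.825 m from the base axis. Payload 5.5 kg.
Tool frame: the origin (TCP) lies on the centre line of the jaws, within the pads' length; the fingertips stand 8 mm ahead of it and the grasp point (between the pads) lies 11 mm behind it; z points along the fingers, y is the line along which they close (so a half turn about z gives the same grasp; the last joint's range is limited). The gripper opens to 85 mm and grips with 20 to 120 N. Pads are 22 mm wide; open, the fingers measure 114 mm over their backs; the gripper's body (76 mm by 85 mm) begins 54 mm behind the grasp point. The pads swing forward as they close: fully open they stand 13 mm farther back than shut.
Start: joints at [1.218, 0.314, -0.047, 1.21, 0, 1.571], TCP at [0.207, 0.563, 0.239] pointing down, gripper open.
Joint ranges: [-2.67, 2.67], [-0.69, 1.73], [-1.03, 1.25], [-2.08, 2.16], [-1.42, 1.45], [-3.14, 3.14]. Speed limits (rad/s): [2.39, 2.39, 3.01, 3.14, 3.14, 3.14].

INTERFACE

Orientations are given as a unit quaternion [w, x, y, z].
In Python, from rig import ctrl gives the robot as it stands. The module is installed in compiled form; this text tells all that it offers.
- The arm moves only by the shell command python3 -m inch 'ROWS'. ROWS is JSON, a list of rows, each a list of 5 numbers: the shift along the tool's x, y, z in cm, then the turn about the tool's z in degrees, then the closure in counts, from 0 (fully open) to 255 (shut). A call has 1 to 8 rows; each row shifts and turns the commanded pose from where the row before left it, along the tool's axes as they then stand; what a row does not reach is not made up. A row lasts 1/12 s, in which the tool goes at most 41.7 mm and 7.16 degrees, less where a joint would pass 70% of its speed; a pose out of reach is approached as far as the arm can. A call with a gripper value outside its range is refused whole. The fingers move at their own pace and stop on an object; the grip force is fixed at half the most. Time passes only in rows, so rows that do not move let the fingers close. It gives the time, the measured TCP pose, the force, the opening and the grip force at its end, in the units of the state.
- ctrl.read_state(): the state, without advancing time (a new reading comes with each control period).
- ctrl.get_image(name): name is "scene" or "side" or "wrist"; returns a dict with "img" (400x640x3 uint8, red, green, blue), "range_z" (400x640 float32, m along the optical axis (not along the pixel's ray), 0 where there is no reading), "fx", "fy", "cx", "cy" (pixels), "view" (4x4, takes a point from world to camera coordinates). Camera axes: x right, y up, looking along -z (the intrinsics and any distortion apply to the point x, -y, -z); pixel columns grow to the right and rows downward; lengths in m; the calibration is good to about 2 mm. The wrist camera is an equidistant fisheye: a pixel r from the principal point sees the ray r / f radians off the axis. A picture is of the moment at which its call begins.
- ctrl.close_job(): hands the job in; it is judged then, once.
The state is a dict: "t": time; "joint_pos": joint angles; "joint_vel": joint speeds; "tau": joint torques, N m; "tool_pos": TCP position; "tcp_rot": TCP orientation; "contact_force": force on the tool from outside, world axes, zero at the start; "wrist_torque": the same for the moment, N m; "opening": finger opening in m; "finger_force": force on a finger pad.
Only numpy, scipy, OpenCV 4.12 (cv2) and the standard library are available. Lean on these libraries where they do the work, as an engineer would, in place of code of your own. Each camera call takes 0.05 s, during which the arm holds its last target. There are 200 camera calls.

TASK

The blue capacitor sits in the pan of the beam scale with the beam arrested. Swing the red-knobbed arrest lever all the way over to release the beam, let the beam tip and rest there for about two seconds, then swing the lever fully back so the beam is locked level again with the capacitor still standing in its pan. Work the beam only through its lever, and leave the black-knobbed gate lever at the chute alone.

Things in the scene. Friction and masses are not known exactly. Their poses are not given: they have to be found in the camera images.
- arrest_lever (a joint): Arrest lever at the front of the grey beam scale: a flat steel arm swinging level about an upright axis. In rad: 0 = arrested (stop; knob on the pan's side), 1.2 = released (stop), growing counter-clockwise seen from above; begins at 0 to 0.06. It stays where left and takes about 1.5 N at the knob. Beam held level (within 1.2 degrees) below 0.15, fully free above 1.0.
- arrest_knob (a point): Centre of the lever's red upright round knob, 22 mm in diameter, 40 mm tall, 70 mm above the table (knob from 49 to 90 mm; the steel arm just under it). Turns with the lever: x is level and points from the knob to the lever's axis, 80 mm away; z is up. Nothing taller than the knob stands within 50 mm of its path.
- beam: Brass beam, a bar 250 mm long on a level hinge. Origin on the hinge, 85 mm above the table; y runs along the bar to the aluminium pan (76 mm across, centre at y = 110 mm, floor at z = 9 mm, rim 6 mm high), a fixed brass weight is at y = -110 mm; z is up when level. Released, the pan side sinks by 0.12 rad to a stop within about a second. The lever's axis is at x = -95 mm.
- capacitor: Blue can capacitor with bright top and two white stripes, a cylinder 35 mm in diameter and 45 mm tall, about 80 g, standing upright and loose in the pan. Origin at the centre of its underside, z up.
- chute_gate (a joint): Bystander: the gate lever of the steel chute on the walnut shelf, like the arrest lever but with a black knob. Value in rad, begins between -0.2 and 0.2; to be left as it is (it must stay within -0.35 to 0.35).
Things that resemble listed ones, but are neither listed nor needed, are in the scene too. There is more than one size of the capacitor; the one meant has the size given above.

How it is judged:
By the outcome, as a careful person would: the job done as asked, in the order asked, and still so for the second after the job is handed in, with the robot touching nothing.
It also fails if it takes over 54 s, if anything falls off the work surface, if the arm or the gripper's body presses on something with over 40 N, if the wrist force passes 120 N, or if a joint passes its speed limit or range.

## Working session

There is one attempt and no reset: what is moved stays moved. The work goes in short steps, Python scripts to look and compute and a shell command to move; the robot and the scene stay as the last step left them, time stands still between calls to the robot, and variables do not carry over. Pictures are saved under pics/ and viewed, at most 10 in all, crops included, and the job is handed in when it is done.

```bash
mkdir -p pics
cat > h.py <<'E'
import numpy as np, cv2
from rig import ctrl
def ray(d,u,v):
    V=np.array(d["view"]);R=V[:3,:3];c=-R.T@V[:3,3]
    p=np.array([(u-d["cx"])/d["fx"],-(v-d["cy"])/d["fy"],-1.])
    return c,R.T@p
def onz(d,u,v,z):
    c,r=ray(d,u,v);return c+r*(z-c[2])/r[2]
def rng(d,u,v):
    c,r=ray(d,u,v);return c+r*d["range_z"][int(v),int(u)]
E
python3 - <<'E'
from h import *
for n in("scene","side"):
    d=ctrl.get_image(n);np.save(f"pics/{n}0.npy",d,allow_pickle=True)
    cv2.imwrite(f"pics/{n}0.png",d["img"][:,:,::-1])
s=ctrl.read_state();print(s["t"],s["tool_pos"],s["tcp_rot"],s["opening"])
E
```

```text
0.1 [0.20711851 0.56255423 0.23852057] [-1.27334310e-04  1.75462979e-01  9.84485709e-01 -7.84848168e-04] 0.0853806103054537
```

View pics/scene0.png

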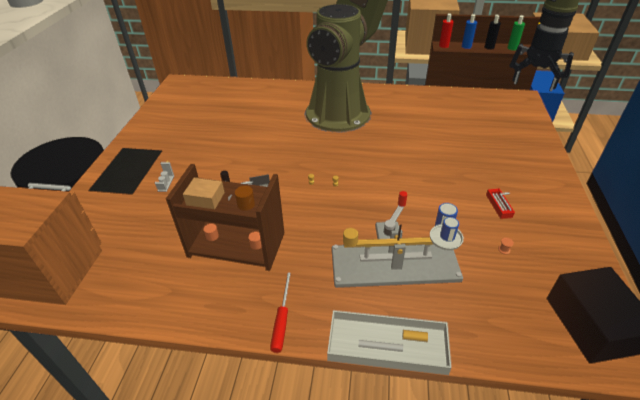

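View pics/side0.png

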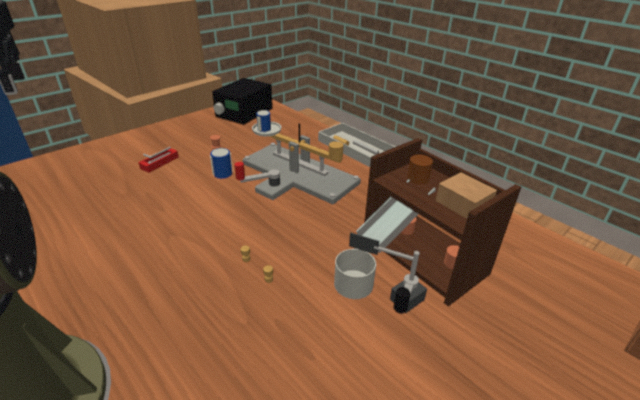

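The scene view shows the arrest lever's red knob at (402,198) with its pivot at (390,229), the pan capacitor at (450,230) and the beam. In the side view the knob is at (240,171) and its pivot at (274,178).

Things that could be mistaken for the targets:
- **Red knob:** screwdriver handle (280,330), red box cutter (500,203) and red marker (447,33), all in the scene view.
- **Lever:** the black gate knob at side (401,299).
- **Capacitor:** the larger can on the table, scene (447,214) / side (221,163).

I choose the scene (402,198) knob, because it is on the steel arm at the scale's front.

Run:
```python
from h import *
for n,box in(("scene",(385,180,425,222)),("side",(228,155,250,185))):
    d=np.load(f"pics/{n}0.npy",allow_pickle=True).item()
    a=d["img"].astype(int);m=(a[...,0]>110)&(a[...,1]<50)&(a[...,2]<60)
    k=np.zeros_like(m);x0,y0,x1,y1=box;k[y0:y1,x0:x1]=1;m&=k
    v,u=np.nonzero(m);print(n,len(u),u.min(),u.max(),v.min(),v.max(),u.mean(),v.mean(),onz(d,u.mean(),v.mean(),.07))
    P=np.array([rng(d,i,j) for i,j in zip(u,v)]);print(np.median(P,0),P[:,2].min(),P[:,2].max())
    # other things by range
    pts={"scene":[(390,229),(384,226),(447,209),(450,223),(350,233),(432,240),(398,241)],"side":[(274,174),(221,153),(264,114),(266,128)]}[n]
    for p in pts: print(p,rng(d,*p).round(3))
d=np.load("pics/scene0.npy",allow_pickle=True).item()["img"]
e=np.load("pics/side0.npy",allow_pickle=True).item()["img"]
c=np.hstack([cv2.resize(d[180:290,325:475],None,fx=2.6,fy=2.6),cv2.resize(e[100:210,200:350],None,fx=2.6,fy=2.6)])
cv2.imwrite("pics/crop.png",c[:,:800,::-1])
```

```text
scene 94 399 406 192 205 402.24468085106383 198.27659574468086 [0.52115134 0.2241352  0.07      ]
[0.52835405 0.22371041 0.07668821] 0.05313948304390681 0.09040710220928583
(390, 229) [0.607 0.197 0.04 ]
(384, 226) [0.596 0.182 0.038]
(447, 209) [0.54  0.338 0.061]
(450, 223) [0.667 0.322 0.137]
(350, 233) [0.707 0.103 0.12 ]
(432, 240) [0.688 0.287 0.099]
(398, 241) [0.69  0.212 0.089]
side 107 235 243 163 179 238.7289719626168 170.48598130841123 [0.51724613 0.22782105 0.07      ]
[0.51115806 0.21848234 0.07805958] 0.052646419764234786 0.09182982152132585
(274, 174) [0.586 0.188 0.051]
(221, 153) [0.536 0.336 0.064]
(264, 114) [0.659 0.317 0.14 ]
(266, 128) [0.658 0.311 0.104]
```

View pics/crop.png

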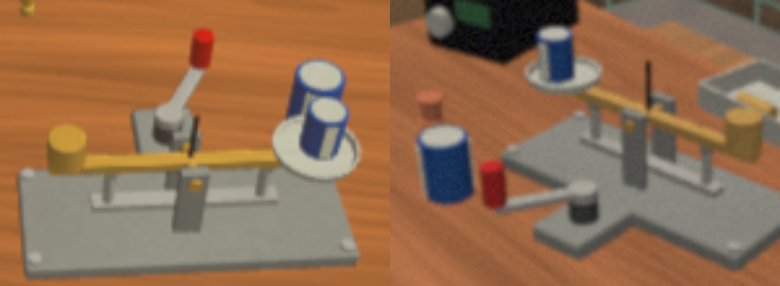

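Left half of the crop: a red upright knob at (202,48) on a steel arm running to the pivot at (168,122). The smaller can stands in the pan at (325,128), and the bigger can is on the table behind it. This confirms the knob choice. The knob is at about (0.519, 0.222) and the axis at about (0.592, 0.190). The tool's x already points roughly radially.

```bash
python3 -m inch '[[-2.5,-1.3,0,0,0],[-2.5,-1.3,0,0,130],[-2.5,-1.3,0,0,130],[-2.5,-1.3,0,0,130],[-2.5,-1.3,0,0,130],[-2.5,-1.3,0,0,130],[-2.5,-1.3,0,0,130],[-2.5,-1.3,0,0,130]]'
python3 -m inch '[[-2.5,-1.3,0,0,130],[-2.5,-1.3,0,0,130],[-2.5,-1.3,0,0,130],[-2.5,-1.3,1,0,130],[-2.5,-1.3,1,0,130],[-2.5,-1.3,1,0,130],[-2.5,-1.3,1,0,130],[-1,-0.4,1,0,130]]'
python3 -m inch '[[0,0,0,0,130],[0,0,0,0,130],[0,0,0,0,130]]'
python3 - <<'E'
from h import *
d=ctrl.get_image("wrist");np.save("pics/w1.npy",d,allow_pickle=True);cv2.imwrite("pics/w1.png",d["img"][:,:,::-1])
s=ctrl.read_state();print(s["t"],s["tool_pos"],s["tcp_rot"],s["opening"],s["joint_pos"],s["contact_force"])
a=d["img"].astype(int);m=((a[...,0]>110)&(a[...,1]<50)&(a[...,2]<60)).astype(np.uint8)
n,l,st,ce=cv2.connectedComponentsWithStats(m)
V=np.array(d["view"]);R=V[:3,:3];c=-R.T@V[:3,3]
def wray(u,v):
    x,y=(u-d["cx"])/d["fx"],(v-d["cy"])/d["fy"];t=np.hypot(x,y);k=np.sin(t)/t if t else 1
    return R.T@np.array([x*k,-y*k,-np.cos(t)])
for i in range(1,n):
    if st[i,4]>30:
        r=wray(*ce[i]);print(st[i],ce[i],[ (c+r*(z-c[2])/r[2]).round(3) for z in(.09,.07)])
E
```

```text
t: 0.77
tool_pos: [0.3596, 0.395, 0.239]
tcp_rot: [-0.0, 0.175, 0.984, -0.0]
contact_force: [1.5, -0.0, 0.9]
opening: 0.0419
finger_force: 0.0
t: 1.43
tool_pos: [0.5015, 0.2406, 0.1885]
tcp_rot: [0.0, 0.177, 0.984, -0.001]
contact_force: [-1.1, 0.9, 0.2]
opening: 0.0419
finger_force: 0.0
t: 1.68
tool_pos: [0.4992, 0.2439, 0.1894]
tcp_rot: [-0.0, 0.175, 0.985, 0.0]
contact_force: [-0.3, -0.0, 0.1]
opening: 0.0418
finger_force: 0.0
1.7333 [0.49931102 0.24421151 0.18970932] [-4.22151515e-05  1.74882466e-01  9.84589286e-01  2.43787025e-04] 0.0422137890005669 [ 4.54629488e-01  2.55551047e-01 -2.39415313e-01  1.07561075e+00
  4.43623786e-04  8.06202334e-01] [-0.01160915  0.85294249  0.52628862]
[495  20  13  21  46] [500.08695652  29.82608696] [array([0.408, 0.446, 0.09 ]), array([0.406, 0.462, 0.07 ])]
[477  29  42  79 154] [497.87012987  67.83116883] [array([0.44, 0.43, 0.09]), array([0.44 , 0.444, 0.07 ])]
[287 208  25  35 253] [300.76679842 221.56916996] [array([0.508, 0.23 , 0.09 ]), array([0.514, 0.227, 0.07 ])]
```

View pics/w1.png

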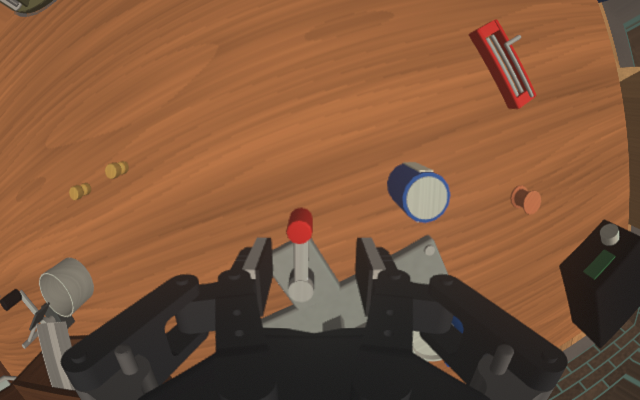

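The wrist view shows the top of the red knob at (300,229), with its side above that, and the lever's pivot cap at (300,290). The knob lies slightly left of the fingers' midline (about column 313).

```bash
cat >> h.py <<'E'
def wz(d,u,v,z):
    V=np.array(d["view"]);R=V[:3,:3];c=-R.T@V[:3,3]
    x,y=(u-d["cx"])/d["fx"],(v-d["cy"])/d["fy"];t=np.hypot(x,y);k=np.sin(t)/t
    r=R.T@np.array([x*k,-y*k,-np.cos(t)]);return c+r*(z-c[2])/r[2]
E
python3 - <<'E'
from h import *
d=np.load("pics/w1.npy",allow_pickle=True).item()
a=d["img"].astype(int)[200:250,280:320];m=(a[...,0]>180)&(a[...,1]<60)
v,u=np.nonzero(m);u=u+280;v=v+200;print(len(u),u.min(),u.max(),v.min(),v.max())
print(wz(d,(u.min()+u.max())/2,(v.min()+v.max())/2,.09), wz(d,u.min(),v.mean(),.09),wz(d,u.max(),v.mean(),.09))
print(wz(d,300,290,.05))
s=ctrl.read_state();p=wz(d,(u.min()+u.max())/2,(v.min()+v.max())/2,.09)-s["tool_pos"]
tx=np.array([-.939,.344]);ty=np.array([.344,.939]);print(p[:2]@tx*100,p[:2]@ty*100)
E
```

```text
387 288 311 221 242
[0.51535114 0.22600941 0.09      ] [0.51223951 0.21725775 0.09      ] [0.51855576 0.23469094 0.09      ]
[0.58928899 0.19620544 0.05      ]
-2.1323198100376697 -1.157396551438475
```

```bash
python3 -m inch '[[-1.1,-0.6,1,2,130],[-1.1,-0.6,1,1,130],[0,0,2,0,130],[0,0,2,0,130],[0,0,1,0,130],[0,0,0,0,130],[0,0,0,0,130]]'
python3 - <<'E'
from h import *
d=ctrl.get_image("wrist");np.save("pics/w2.npy",d,allow_pickle=True);cv2.imwrite("pics/w2.png",d["img"][150:400,160:480,::-1])
s=ctrl.read_state();print(s["tool_pos"])
E
```

```text
t: 2.32
tool_pos: [0.5156, 0.2237, 0.1188]
tcp_rot: [-0.001, 0.201, 0.98, -0.0]
contact_force: [0.1, 0.2, 0.7]
opening: 0.0417
finger_force: 0.0
[0.51634948 0.22413955 0.11970405]
```

View pics/w2.png

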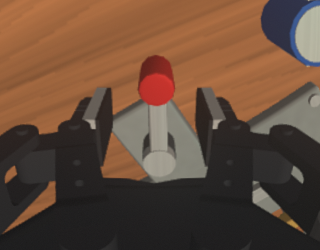

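The knob's top at crop (157,87) is centred between the pads (columns 107 to 200). I'll lower around it and narrow the fingers to a loose cage.

```bash
python3 -m inch '[[0,0,1.5,0,130],[0,0,1.5,0,130],[0,0,1.5,0,130],[0,0,0.5,0,130],[0,0,0,0,175],[0,0,0,0,175],[0,0,0,0,175],[0,0,0,0,175]]'
```

```text
t: 3.03
tool_pos: [0.5169, 0.2245, 0.0705]
tcp_rot: [0.001, 0.201, 0.98, 0.001]
contact_force: [-0.1, 0.1, 0.7]
opening: 0.0269
finger_force: 0.0
```

```bash
python3 -m inch '[[-0.02,-0.56,0,-4,175],[-0.02,-0.56,0,-4,175],[-0.02,-0.56,0,-4,175],[-0.02,-0.56,0,-4,175],[-0.02,-0.56,0,-4,175],[-0.02,-0.56,0,-4,175],[-0.02,-0.56,0,-4,175],[-0.02,-0.56,0,-4,175]]'
python3 -m inch '[[-0.02,-0.56,0,-4,175],[-0.02,-0.56,0,-4,175],[-0.02,-0.56,0,-4,175],[-0.02,-0.56,0,-4,175],[-0.02,-0.56,0,-4,175],[-0.02,-0.56,0,-4,175],[-0.02,-0.56,0,-4,175],[0,0,0,0,175]]'
python3 - <<'E'
from h import *
d=ctrl.get_image("scene");cv2.imwrite("pics/s2.png",cv2.resize(d["img"][170:300,320:480],None,fx=3,fy=3)[:,:,::-1])
s=ctrl.read_state();p=s["tool_pos"][:2]-np.array([.591,.192]);print(s["tool_pos"],np.hypot(*p),np.degrees(np.arctan2(*p[::-1]))%360,s["contact_force"])
E
```

```text
t: 3.7
tool_pos: [0.5114, 0.1806, 0.0704]
tcp_rot: [0.001, -0.078, 0.997, 0.001]
contact_force: [1.4, 1.9, 0.0]
opening: 0.0263
finger_force: 0.6
t: 4.37
tool_pos: [0.5266, 0.1441, 0.0702]
tcp_rot: [0.001, -0.316, 0.949, -0.0]
contact_force: [0.1, 0.2, -0.7]
opening: 0.0267
finger_force: 0.0
[0.52623334 0.14430024 0.07002144] 0.08043623437542831 216.37113613972954 [-0.05368961  0.3093208   0.23822039]
```

View pics/s2.png

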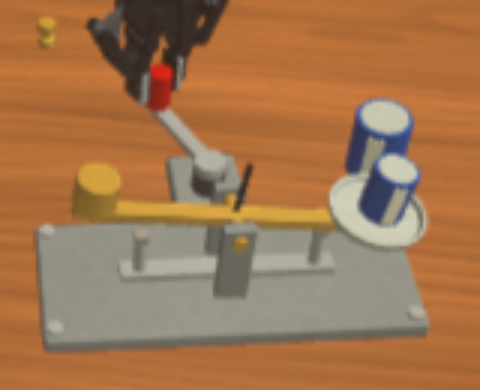

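The red knob (crop 160,87) has swung with the fingers, the beam is tilting down on the pan side, and the capacitor is standing at crop (390,185). I'll continue to the stop.

```bash
python3 -m inch '[[-0.02,-0.56,0,-4,175],[-0.02,-0.56,0,-4,175],[-0.01,-0.28,0,-2,175],[0,0,0,0,175]]'
python3 -m inch '[[-0.01,-0.28,0,-2,175],[0,0,0,0,175]]'
python3 -m inch '[[-0.01,-0.28,0,-2,175],[0,0,0,0,175]]'
```

```text
t: 4.75
tool_pos: [0.5345, 0.1348, 0.0696]
tcp_rot: [-0.0, -0.397, 0.918, 0.001]
contact_force: [-2.3, 3.9, 2.2]
opening: 0.0268
finger_force: 1.8
t: 4.92
tool_pos: [0.5351, 0.1349, 0.0695]
tcp_rot: [-0.0, -0.413, 0.911, 0.003]
contact_force: [-6.0, 9.2, 5.6]
opening: 0.027
finger_force: 5.5
t: 5.08
tool_pos: [0.5356, 0.135, 0.0694]
tcp_rot: [-0.001, -0.43, 0.903, 0.006]
contact_force: [-10.7, 14.8, 6.9]
opening: 0.0271
finger_force: 9.1
```

The lever is at its stop: the force rises with no further motion. I'll back off the preload and let the beam tip and rest.

```bash
python3 -m inch '[[0.01,0.3,0,2,175],[0.01,0.3,0,2,175],[0,0,0,0,175],[0,0,0,0,175],[0,0,0,0,175],[0,0,0,0,175],[0,0,0,0,175],[0,0,0,0,175]]'
python3 -m inch '[[0,0,0,0,175],[0,0,0,0,175],[0,0,0,0,175],[0,0,0,0,175],[0,0,0,0,175],[0,0,0,0,175],[0,0,0,0,175],[0,0,0,0,175]]'
python3 - <<'E'
from h import *
d=ctrl.get_image("scene");cv2.imwrite("pics/s3.png",cv2.resize(d["img"][170:300,320:480],None,fx=3,fy=3)[:,:,::-1])
E
```

```text
t: 5.75
tool_pos: [0.5343, 0.1345, 0.0694]
tcp_rot: [-0.0, -0.397, 0.918, 0.001]
contact_force: [-3.9, 4.2, 4.0]
opening: 0.0269
finger_force: 2.5
t: 6.42
tool_pos: [0.5343, 0.1345, 0.0694]
tcp_rot: [-0.0, -0.397, 0.918, 0.001]
contact_force: [-4.0, 3.7, 4.8]
opening: 0.0269
finger_force: 2.6
```

View pics/s3.png

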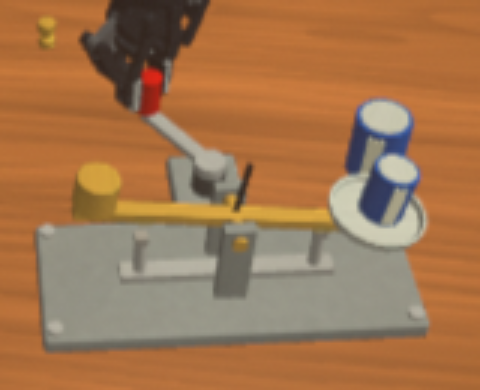

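The beam rests tipped (pan side down), with the capacitor upright at crop (390,185). I'll wait a little more, then swing back gently.

```bash
python3 -m inch '[[0,0,0,0,175],[0,0,0,0,175],[0,0,0,0,175],[0,0,0,0,175],[0,0,0,0,175],[0,0,0,0,175],[0,0,0,0,175],[0,0,0,0,175]]'
python3 -m inch '[[-0.01,0.42,0,3,175],[-0.01,0.42,0,3,175],[-0.01,0.42,0,3,175],[-0.01,0.42,0,3,175],[-0.01,0.42,0,3,175],[-0.01,0.42,0,3,175],[-0.01,0.42,0,3,175],[-0.01,0.42,0,3,175]]'
python3 -m inch '[[-0.01,0.42,0,3,175],[-0.01,0.42,0,3,175],[-0.01,0.42,0,3,175],[-0.01,0.42,0,3,175],[-0.01,0.42,0,3,175],[-0.01,0.42,0,3,175],[-0.01,0.42,0,3,175],[-0.01,0.42,0,3,175]]'
python3 -m inch '[[-0.01,0.42,0,3,175],[-0.01,0.42,0,3,175],[-0.01,0.42,0,3,175],[-0.01,0.42,0,3,175],[-0.01,0.42,0,3,175],[-0.01,0.42,0,3,175],[0,0,0,0,175]]'
python3 - <<'E'
from h import *
s=ctrl.read_state();p=s["tool_pos"][:2]-np.array([.591,.192]);print(s["tool_pos"],np.hypot(*p),np.degrees(np.arctan2(*p[::-1]))%360)
E
```

```text
t: 7.13
tool_pos: [0.5343, 0.1345, 0.0694]
tcp_rot: [-0.0, -0.397, 0.918, 0.001]
contact_force: [-3.8, 4.5, 3.1]
opening: 0.027
finger_force: 2.6
t: 7.8
tool_pos: [0.5162, 0.1603, 0.0692]
tcp_rot: [0.001, -0.196, 0.981, -0.002]
contact_force: [-0.3, -1.8, 0.4]
opening: 0.0266
finger_force: 0.9
t: 8.47
tool_pos: [0.5092, 0.1929, 0.069]
tcp_rot: [0.0, 0.012, 1.0, -0.002]
contact_force: [-1.0, -2.3, 1.0]
opening: 0.027
finger_force: 1.0
t: 9.05
tool_pos: [0.5138, 0.2184, 0.0689]
tcp_rot: [0.0, 0.168, 0.986, -0.001]
contact_force: [-0.1, 0.2, -0.0]
opening: 0.027
finger_force: 0.2
[0.51375707 0.21843388 0.06888056] 0.08164079640443757 161.10815497710507
```

Next, nudge to the stop and watch the force.

```bash
python3 -m inch '[[-0.01,0.28,0,2,175],[-0.01,0.28,0,2,175],[-0.01,0.28,0,2,175],[0,0,0,0,175]]'
python3 -m inch '[[-0.01,0.28,0,2,175],[0,0,0,0,175]]'
python3 -m inch '[[-0.01,0.28,0,2,175],[0,0,0,0,175]]'
```

```text
t: 9.38
tool_pos: [0.5169, 0.2261, 0.0689]
tcp_rot: [0.0, 0.218, 0.976, -0.001]
contact_force: [-0.7, -0.7, -0.8]
opening: 0.0267
finger_force: 0.4
t: 9.55
tool_pos: [0.5181, 0.2287, 0.0691]
tcp_rot: [0.0, 0.235, 0.972, -0.0]
contact_force: [-0.4, -0.7, 0.4]
opening: 0.0271
finger_force: 0.5
t: 9.72
tool_pos: [0.5195, 0.2313, 0.0691]
tcp_rot: [0.0, 0.252, 0.968, -0.0]
contact_force: [-0.8, -0.3, -0.3]
opening: 0.0268
finger_force: 0.5
```

```bash
python3 -m inch '[[-0.01,0.2,0,1,175],[0,0,0,0,175],[0,0,0,0,175]]'
python3 -m inch '[[-0.01,0.2,0,1,175],[0,0,0,0,175],[0,0,0,0,175]]'
```

```text
t: 9.97
tool_pos: [0.5198, 0.2315, 0.069]
tcp_rot: [-0.0, 0.26, 0.966, -0.002]
contact_force: [-3.2, -5.3, 2.3]
opening: 0.0268
finger_force: 3.2
t: 10.22
tool_pos: [0.52, 0.2315, 0.0689]
tcp_rot: [-0.0, 0.269, 0.963, -0.004]
contact_force: [-5.0, -10.1, 5.7]
opening: 0.0266
finger_force: 5.9
```

It is at the stop, with force rising to about 11 N and no motion. I'll centre, open and lift away.

```bash
python3 -m inch '[[0,-0.35,0,0,175],[0,-0.25,0,0,150],[0,0,0,0,120],[0,0,0,0,120],[0,0,0,0,120],[0,0,-0.5,0,120],[0,0,-1.5,0,120],[0,0,-2,0,120]]'
python3 -m inch '[[0,0,-2,0,120],[0,0,-2,0,120],[0,0,-2,0,120],[0,0,-2,0,120],[0,0,0,0,120],[0,0,0,0,120],[0,0,0,0,120],[0,0,0,0,120]]'
python3 - <<'E'
from h import *
d=ctrl.get_image("scene");e=ctrl.get_image("side")
c=np.hstack([cv2.resize(d["img"][170:300,320:480],None,fx=2.5,fy=2.5),cv2.resize(e["img"][95:225,195:355],None,fx=2.5,fy=2.5)])
cv2.imwrite("pics/s4.png",c[:,:,::-1])
E
```

```text
t: 10.88
tool_pos: [0.5173, 0.2296, 0.1086]
tcp_rot: [-0.001, 0.269, 0.963, -0.001]
contact_force: [0.8, -0.3, -0.2]
opening: 0.0453
finger_force: 0.0
t: 11.55
tool_pos: [0.5178, 0.2296, 0.1883]
tcp_rot: [-0.001, 0.269, 0.963, -0.001]
contact_force: [0.7, 0.5, -0.3]
opening: 0.0451
finger_force: 0.0
```

View pics/s4.png

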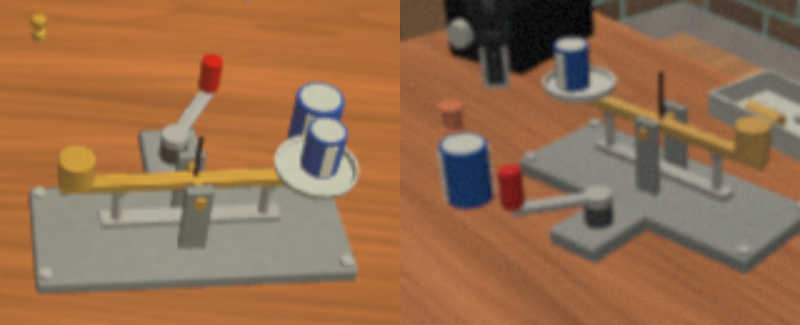

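The lever is back at its start (knob at crop 210,73), the beam is level, and the capacitor stands in the pan at (325,148). The gripper is clear.

```bash
python3 -c "
from rig import ctrl
print(ctrl.close_job())"
```

```text
the job is handed in; nothing more can be done
None
```

I released the beam, let it rest tipped for over two seconds, then swung the lever back to its stop; the last pictures show the beam level and the capacitor standing in its pan, the gate lever was never approached, and I handed the job in at about 12 s with no verdict returned.

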